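Close the safety lid and hold the test button down

TASK

The power-supply board in the safety enclosure is ready for its high-voltage test. Lower the enclosure's hinged lid gently, without slamming it, until it is fully closed, and only then press the large palm button on the push-button station fully down and hold it there for at least three seconds; finish while still holding it down, as the test runs only while it is held. Press with a firm finger's push, not a heavy one, and leave the small flush reset button, the meter, the solder spool and the tape roll alone.

Things in the scene. Friction and masses are not known exactly. Their poses are not given: they have to be found in the camera images.
- enclosure: Safety test enclosure, bolted down: open-topped grey steel tray 180 mm (its x) by 240 mm (its y), 85 mm high, a circuit board inside. Origin at the centre of its underside; x points from the front (robot side) to the hinge side, y along the hinge, z up. The lid is hinged along its far top edge, 90 mm from the origin in x. It stands left or right of the push-button station; place and yaw vary.
- lid (a joint): Lid angle, rad: 0 = closed, flat on the tray's rim; grows as the front edge swings up (1.57 = upright). It starts open at 0.75 to 1.45. A stiff friction hinge (about 0.75 N m; lid about 0.5 kg) holds it wherever it is left, so it must be pushed down all the way. Once closed it stays closed.
- lid_hinge (a point): Middle of the hinge line; its axes turn with the lid and equal the enclosure's when closed. The lid extends along its own -x: an aluminium frame with a clear window, 240 mm wide, 185 mm from hinge line to front edge, 12 mm thick (underside in the plane of the hinge line).
- lid_front (a point): Middle of the lid's solid front rail (35 mm deep, good to push on), on its outer (upper) face, 167.5 mm from the hinge line; moves with the lid; z axis = outward normal of that face. 97 mm above the bench when closed. A black pull tab 80 mm wide, 6 mm thick, stands 22 mm out from the middle of the front edge.
- station: Push-button station, bolted to the bench: grey cast box 77 mm (its x) by 127 mm (its y), 58 mm high. Origin at the centre of its underside; z up. Its place and yaw vary. On its top are the large palm button (27 mm from the centre towards its +y) and the small flush reset button (34 mm from the centre towards its -y).
- hold_button (a joint): Travel of the large palm button, m: 0 = up, 0.010 = fully down on its stop. Black mushroom head 40 mm across, slightly domed, top 92 mm above the bench when up. Moves straight down against a spring: 3 N to start it, 10 N at the stop; springs back when let go. The test contacts make at 7 mm and stay made down to the stop; 30 N or more is leaning on it too hard.
- hold_top (a point): Centre of the top of the palm button; moves down with it.
- reset_button (a joint): Travel of the small reset button in m: 0 = up, 0.004 = down. Black disc 21 mm across, flush within a steel ring 29 mm across, about 65 mm above the bench, 27 mm lower than the palm button. Not to be pressed.
- reset_top (a point): Centre of the top of the reset button.
- meter: Hand-held multimeter lying face up, 150 mm (its x) by 76 mm, 44 mm high with its knob; origin at the centre of its underside. Loose; leave it.
- solder_spool: Spool of solder with black flanges, standing on end, 56 mm across, 52 mm high; origin at the centre of its underside. Loose; leave it.
- tape_roll: Roll of masking tape lying flat, 96 mm across, 24 mm high; origin at the centre of its underside. Loose; leave it.
Not all that is in view belongs to the job. Of the things that look like the station, take the one that is farthest from the robot's base at the start.

How it is judged (in metres and radians):
On the way, in this order (a step that is already met when the one before it is completed fails the run):
1. the lid is fully closed, the palm button still up (value of joint lid below 0.03 rad and value of joint hold_button below 0.003 m), for 0.2 s.
2. with the lid closed, the robot holds the palm button down past its contact point for most of three seconds on end (value of joint lid below 0.03 rad and value of joint hold_button above 0.007 m and contact force between the fingers and hold_button above 4 N), for 2.5 s.
At the end, for the whole second after the job is handed in: The lid is closed (under 0.03 rad) and the robot's fingers are still holding the palm button down, more than 7 mm of its 10 mm travel, with between 4 and 30 N, after at least 2.5 s held; the reset button is up (all of step 2 and contact force between the fingers and hold_button below 30 N and value of joint reset_button below 0.0015 m); the arm keeps its last pose, push and grip.
It fails at once if the palm button is pressed (over 3 mm) while the lid is open (value of joint hold_button above 0.003 m and value of joint lid above 0.05 rad).
It fails at once if the lid is slammed (closing faster than 2.5 rad/s) (velocity of joint lid below -2.5 rad/s).
It fails at once if the palm button is pushed with more than 40 N (contact force between the fingers and hold_button above 40 N).
It fails at once if the reset button is pressed (value of joint reset_button above 0.002 m).
It fails at once if a bystander is moved more than 20 mm (distance of any of meter, solder_spool, tape_roll from where it was at the start of the episode above 0.02 m).
It also fails if it takes over 48 s, if anything falls off the work surface, if the arm or the gripper's body presses on something with over 40 N, if the wrist force passes 120 N, or if a joint passes its speed limit or range.

ROBOT

A 6-joint arm with a two-finger parallel gripper is mounted at the origin on the work surface. World frame = base frame: x ahead of the robot, y to its left, z up, the work surface at z = 0. Lengths are in mm, angles in rad, forces in N, time in s.
With the tool pointing down it reaches from about 350 to 875 mm from the base axis. Payload 4.2 kg.
Tool frame: the origin (TCP) lies at the very end of the fingers, on their centre line; the grasp point (between the pads) lies 19 mm behind it; z points along the fingers, y is the line along which they close (so a half turn about z gives the same grasp; the last joint's range is limited). The gripper opens to 85 mm and grips with 20 to 120 N. Pads are 22 mm wide; open, the fingers measure 114 mm over their backs; the gripper's body (76 mm by 85 mm) begins 54 mm behind the grasp point. The pads swing forward as they close: fully open they stand 13 mm farther back than shut.
Start: joints at [1.434, 0.385, 0.008, 0, -1.194, -0.259], TCP at [240.933, 576.672, 231.312] pointing down, gripper open.
Joint ranges: [-3.14, 3.14], [-1.21, 2.06], [-1.07, 1.41], [-3.16, 2.05], [-2.99, -0.16], [-3.1, 3.1]. Speed limits (rad/s): [2.79, 2.79, 3.14, 3.14, 3.14, 3.14].

INTERFACE

Orientations are given as a unit quaternion [x, y, z, w].
In Python, from bench import arm, optics gives the robot as it stands. The module is installed in compiled form; this text tells all that it offers.
- The arm moves only by the tool step_arm, never from a script. Its argument "motion" is a list of rows, each an object with "dr": the turn, a rotation vector about the tool's x, y, z in units of 8 degrees (1.0 is 8 degrees), a list of three; "slide": the shift along the tool's x, y, z in mm, a list of three; "jaw": the finger opening in mm, from 0 to 85.4. A call has exactly 8 rows; each row is the pose to reach, as a shift and turn from the pose commanded when the call began, along the tool's axes at that moment; what a row does not reach only later rows make up. A row lasts 1/8 s, in which the tool goes at most 62.5 mm and 10.7 degrees, less where a joint would pass 70% of its speed; a pose out of reach is approached as far as the arm can. A call with a gripper value outside its range is refused whole. The fingers move at their own pace and stop on an object; the grip force is fixed at half the most. Time passes only in rows, so rows that repeat a pose let the fingers close, or fill a call up. It gives the time, the measured TCP pose, the force, the opening and the grip force at its end, in the units of the state.
- arm.read_state(): the state, without advancing time (a new reading comes with each control period).
- optics.get_image(name): name is "scene" or "top"; returns the picture (420x560x3 uint8, blue, green, red); there is no depth.
- optics.camera_info(name): a dict with "camera_matrix" (3x3 intrinsics, pixels), "k1" (the pictures are not rectified: a ray, as slopes to the right and down, at radius r is drawn at 1 + k1 r^2 times it, then the intrinsics apply), "view" (4x4, takes a point from world to camera coordinates). Camera axes: x right, y up, looking along -z (the intrinsics and any distortion apply to the point x, -y, -z); pixel columns grow to the right and rows downward; lengths in mm; the calibration is good to about 2 mm. A picture is of the moment at which its call begins. camera_info takes no time and is no camera call.
- arm.job_done(): hands the job in; it is judged then, once.
The state is a dict: "clock": time; "joints": joint angles; "joint_vel": joint speeds; "joint_efforts": joint torques, N m; "position": TCP position; "ee_rot": TCP orientation; "contact_force": force on the tool from outside, world axes, zero at the start; "wrist_torque": the same for the moment, N m; "gripper_width": finger opening in mm; "grasp_force": force on a finger pad.
Only numpy, scipy, OpenCV 4.12 (cv2) and the standard library are available. Lean on these libraries where they do the work, as an engineer would, in place of code of your own. Each camera call takes 0.05 s, during which the arm holds its last target. There are 200 camera calls.

## Working session

There is one attempt and no reset: what is moved stays moved. The work goes in short steps, Python scripts to look and compute and a tool call to move; the robot and the scene stay as the last step left them, time stands still between calls to the robot, and variables do not carry over. Pictures are saved under pics/ and viewed, at most 10 in all, crops included, and the job is handed in when it is done.

Besides the shell and the picture viewer there is one more tool, called after "Call:" as name([rows], argument=value, ...), one row to a line, values as JSON. step_arm: Moves the arm, as the interface text tells. Its arguments: {"type":"object","properties":{"motion":{"type":"array","items":{"type":"object","properties":{"dr":{"type":"array","items":{"type":"number"}},"slide":{"type":"array","items":{"type":"number"}},"jaw":{"type":"number"}}}}},"required":["motion"]}

```bash
mkdir -p pics; cat > h.py <<'E'
import numpy as np, cv2
from bench import arm, optics
def ray(cam,u,v):
    c=optics.camera_info(cam);K=np.array(c["camera_matrix"]);V=np.array(c["view"])
    s=np.array([(u-K[0,2])/K[0,0],(v-K[1,2])/K[1,1]]);d=s.copy()
    for _ in range(30): d=s/(1+c["k1"]*(d@d))
    R=V[:3,:3];o=-R.T@V[:3,3]
    return o,R.T@np.array([d[0],-d[1],-1])
def onz(cam,u,v,z):
    o,d=ray(cam,u,v);return o+d*(z-o[2])/d[2]
def tri(ca,a,cb,b):
    o1,d1=ray(ca,*a);o2,d2=ray(cb,*b)
    t=np.linalg.lstsq(np.c_[d1,-d2],o2-o1,rcond=None)[0]
    p,q=o1+d1*t[0],o2+d2*t[1];return (p+q)/2,np.linalg.norm(p-q)
def proj(cam,p):
    c=optics.camera_info(cam);V=np.array(c["view"]);q=V[:3,:3]@p+V[:3,3]
    s=np.array([q[0],-q[1]])/-q[2];s=s*(1+c["k1"]*(s@s));K=np.array(c["camera_matrix"])
    return K[0,0]*s[0]+K[0,2],K[1,1]*s[1]+K[1,2]
E
python3 - <<'E'
from h import *
for n in("scene","top"):
    cv2.imwrite(f"pics/{n}0.png",cv2.resize(optics.get_image(n),(800,600)))
    print(np.round(optics.camera_info(n)["view"],2))
s=arm.read_state();print(s["position"],s["ee_rot"],s["contact_force"],s["clock"])
E
```

```text
[[-2.8000e-01  9.6000e-01 -0.0000e+00  1.5251e+02]
 [-5.2000e-01 -1.5000e-01  8.4000e-01  1.7332e+02]
 [ 8.1000e-01  2.3000e-01  5.4000e-01 -1.6267e+03]
 [ 0.0000e+00  0.0000e+00  0.0000e+00  1.0000e+00]]
[[ 2.00000e-02 -1.00000e+00  3.00000e-02 -3.19900e+01]
 [ 9.90000e-01  3.00000e-02  1.40000e-01 -5.07390e+02]
 [-1.50000e-01  2.00000e-02  9.90000e-01 -1.37341e+03]
 [ 0.00000e+00  0.00000e+00  0.00000e+00  1.00000e+00]]
[240.73108046 576.20777191 230.33343059] [ 9.80466639e-01 -1.96682929e-01 -1.48667410e-04  9.86324228e-04] [-0.17903752  0.48406431 -0.19871041] 0.1
```

View pics/scene0.png

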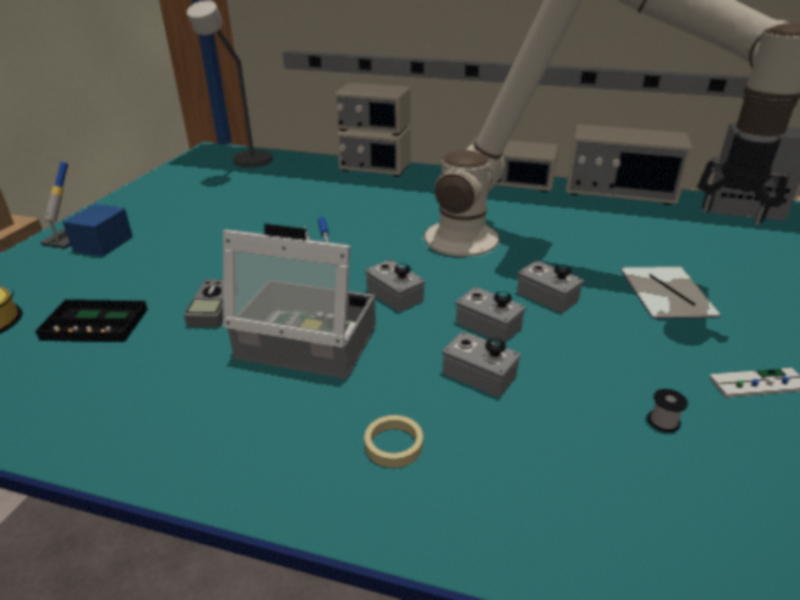

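View pics/top0.png

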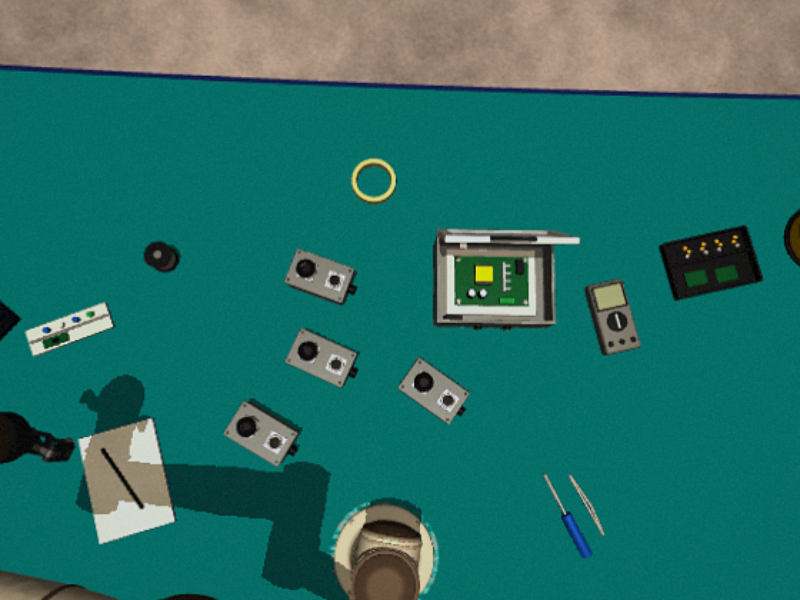

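Top view (800x600) shows four station-like boxes: A (320,276), B (322,357), C (434,390) and D (262,432). The robot base is at about (385,555). A looks farthest, so I'll compute the distances and confirm with a crop.

```bash
python3 - <<'E'
from h import *
for n,p in dict(A=(306,268),B=(308,351),C=(424,382),D=(247,427)).items():
    w=onz("top",p[0]*.7,p[1]*.7,92);print(n,w.round(),np.hypot(*w[:2]).round())
t=cv2.imread("pics/top0.png")
T=optics.get_image("top");S=optics.get_image("scene");np.save("T.npy",T);np.save("S.npy",S)
a=cv2.resize(T[150:240,190:290],None,fx=4,fy=4,interpolation=cv2.INTER_CUBIC) #400x360
b=cv2.resize(T[150:240,295:415],None,fx=4,fy=4,interpolation=cv2.INTER_CUBIC)[:, :400]
c=cv2.resize(S[150:270,150:270],None,fx=4,fy=4,interpolation=cv2.INTER_CUBIC)
cv2.imwrite("pics/topcrop.png",np.hstack([a,b]));cv2.imwrite("pics/scenecrop.png",c)
E
```

```text
A [566. 172.  92.] 591.0
B [399. 160.  92.] 430.0
C [345. -70.  92.] 352.0
D [250. 270.  92.] 368.0
```

View pics/topcrop.png

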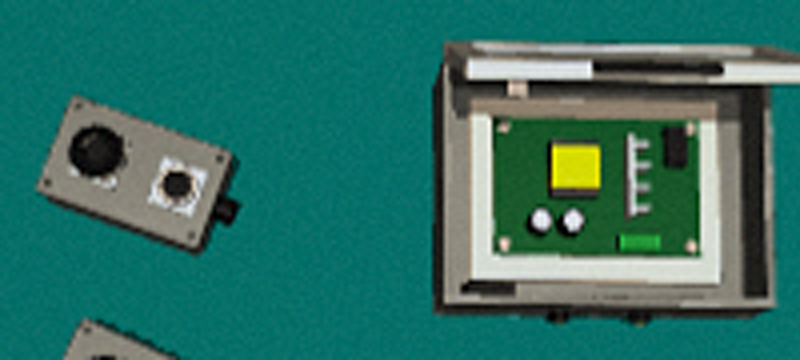

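View pics/scenecrop.png

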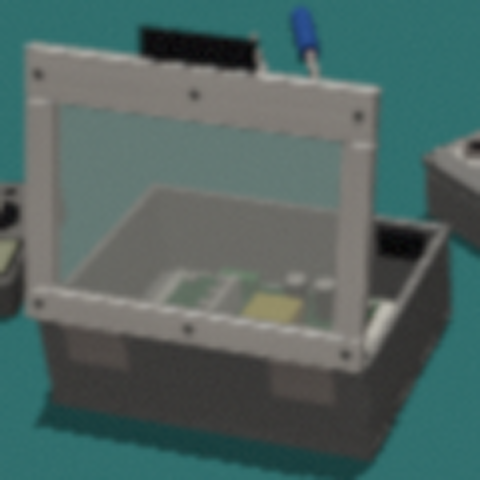

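```bash
python3 - <<'E'
from h import *
pl,e1=tri("top",(311.75,164.5),"scene",(244.75,172.5));pr,e2=tri("top",(406,166),"scene",(157,161.2))
print(pl.round(),e1,pr.round(),e2)
for p in [(440,305),(775,305),(445,43)]: print(p,onz("top",295+(p[0]-400)/4,150+p[1]/4,85).round())
print("palm",onz("top",190+97/4,150+151/4,92).round(),"reset",onz("top",190+178/4,150+184/4,65).round())
for uv in [(240,242.5),(159.5,228)]: print(onz("scene",*uv,85).round(),onz("scene",*uv,97).round())
# scene palm button dark blob
S=np.load("S.npy");T=np.load("T.npy")
for cam,I,box in(("scene",S,(330,225,365,260)),("top",T,(203,175,225,200))):
    x0,y0,x1,y1=box;m=(I[y0:y1,x0:x1].max(2)<55).astype(np.uint8)
    n,l,st,c=cv2.connectedComponentsWithStats(m)
    for i in range(1,n):
        if st[i,4]>20: print(cam,c[i]+[x0,y0],st[i])
E
```

```text
[598. -89. 265.] 5.556519543849971 [ 601. -328.  265.] 3.2827867606253758
(440, 305) [462. -91.  85.]
(775, 305) [ 469. -332.   85.]
(445, 43) [655. -92.  85.]
palm [565. 172.  92.] reset [548. 115.  65.]
[648. -90.  85.] [663. -84.  97.]
[ 648. -326.   85.] [ 662. -315.   97.]
scene [358.95555556 230.15555556] [25  0  9 12 45]
scene [346.46564885 242.23664122] [ 10  10  14  15 131]
top [213.67164179 187.35074627] [  4   6  14  13 134]
```

Station A is 591 mm from the base, the farthest of the four. In the crop its palm button is at (97,151) and its reset at (178,184). Lid angle is about 1.24 rad, with the hinge near (648,-209,85). I'll align the tool, lift, and travel to behind the lid.

Call:
step_arm([
  {"dr":[0,0,-1],"slide":[0,0,-60],"jaw":0},
  {"dr":[0,0,-2],"slide":[0,0,-110],"jaw":0},
  {"dr":[0,0,-2.84],"slide":[47,37,-110],"jaw":0},
  {"dr":[0,0,-2.84],"slide":[94,74,-110],"jaw":0},
  {"dr":[0,0,-2.84],"slide":[141,111,-110],"jaw":0},
  {"dr":[0,0,-2.84],"slide":[188,148,-110],"jaw":0},
  {"dr":[0,0,-2.84],"slide":[235,185,-110],"jaw":0},
  {"dr":[0,0,-2.84],"slide":[282,222,-110],"jaw":0},
])

```text
clock: 1.2
position: [416.0, 261.3, 341.4]
ee_rot: [1.0, 0.001, 0.0, -0.0]
contact_force: [0.8, 0.6, 0.2]
gripper_width: -0.2
grasp_force: 0.0
```

Call:
step_arm([
  {"dr":[0,0,0],"slide":[31,53,0],"jaw":0},
  {"dr":[0,0,0],"slide":[62,106,0],"jaw":0},
  {"dr":[0,0,0],"slide":[94,159,0],"jaw":0},
  {"dr":[0,0,0],"slide":[126,212,0],"jaw":0},
  {"dr":[0,0,0],"slide":[158,265,0],"jaw":0},
  {"dr":[0,0,0],"slide":[190,318,0],"jaw":0},
  {"dr":[0,0,0],"slide":[222,371,0],"jaw":0},
  {"dr":[0,0,0],"slide":[254,424,0],"jaw":0},
])

```text
clock: 2.2
position: [670.6, -162.5, 341.0]
ee_rot: [1.0, 0.0, -0.0, -0.0]
contact_force: [1.2, 0.7, 0.3]
gripper_width: -0.1
grasp_force: 0.0
```

Call:
step_arm([
  {"dr":[0,0,0],"slide":[10,30,0],"jaw":0},
  {"dr":[0,0,0],"slide":[14,48,0],"jaw":0},
  {"dr":[0,0,0],"slide":[14,48,30],"jaw":0},
  {"dr":[0,0,0],"slide":[14,48,60],"jaw":0},
  {"dr":[0,0,0],"slide":[14,48,90],"jaw":0},
  {"dr":[0,0,0],"slide":[14,48,94],"jaw":0},
  {"dr":[0,0,0],"slide":[14,48,94],"jaw":0},
  {"dr":[0,0,0],"slide":[14,48,94],"jaw":0},
])

```text
clock: 3.2
position: [684.6, -208.7, 249.5]
ee_rot: [1.0, 0.001, 0.002, 0.0]
contact_force: [-0.6, -0.0, 0.8]
gripper_width: 0.7
grasp_force: 0.0
```

```bash
python3 - <<'E'
from h import *
print(arm.read_state()["position"])
S=optics.get_image("scene");T=optics.get_image("top")
c=cv2.resize(S[120:270,150:280],None,fx=3,fy=3,interpolation=cv2.INTER_CUBIC)
d=cv2.resize(T[110:260,290:420],None,fx=3,fy=3,interpolation=cv2.INTER_CUBIC)
cv2.imwrite("pics/near.png",np.hstack([c,d]))
E
```

```text
[ 684.61947259 -208.65332273  249.51909069]
```

View pics/near.png

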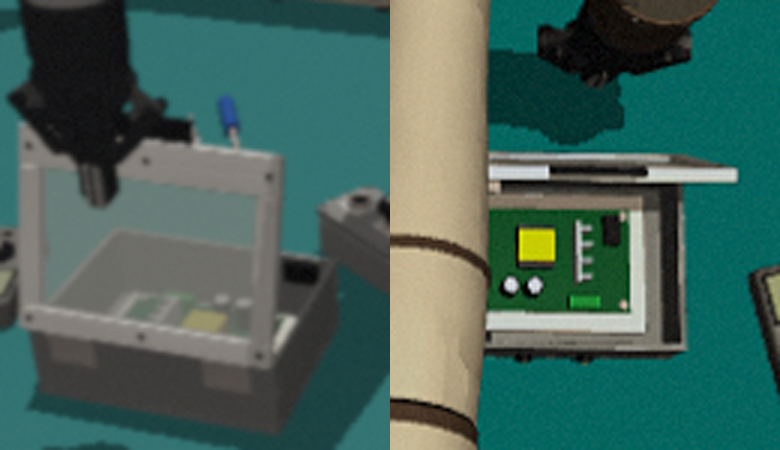

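The fingers are behind the outer face of the lid, at (95,190) in the left half, at front-rail height. I'll push slowly along the lid's arc.

Call:
step_arm([
  {"dr":[0,0,0],"slide":[-20,0,0],"jaw":0},
  {"dr":[0,0,0],"slide":[-40,0,-1],"jaw":0},
  {"dr":[0,0,0],"slide":[-55,0,-2],"jaw":0},
  {"dr":[0,0,0],"slide":[-62,0,-3],"jaw":0},
  {"dr":[0,0,0],"slide":[-69,0,-2],"jaw":0},
  {"dr":[0,0,0],"slide":[-77,0,0],"jaw":0},
  {"dr":[0,0,0],"slide":[-84,0,2],"jaw":0},
  {"dr":[0,0,0],"slide":[-91,0,5],"jaw":0},
])

```text
clock: 4.3
position: [593.0, -209.1, 242.6]
ee_rot: [1.0, 0.0, 0.001, 0.0]
contact_force: [3.0, -0.4, 1.9]
gripper_width: 0.3
grasp_force: 1.8
```

Call:
step_arm([
  {"dr":[0,0,0],"slide":[-12,0,5],"jaw":0},
  {"dr":[0,0,0],"slide":[-23,0,11],"jaw":0},
  {"dr":[0,0,0],"slide":[-34,0,19],"jaw":0},
  {"dr":[0,0,0],"slide":[-44,0,27],"jaw":0},
  {"dr":[0,0,0],"slide":[-54,0,36],"jaw":0},
  {"dr":[0,0,0],"slide":[-63,0,45],"jaw":0},
  {"dr":[0,0,0],"slide":[-71,0,55],"jaw":0},
  {"dr":[0,0,0],"slide":[-78,0,65],"jaw":0},
])

```text
clock: 5.3
position: [513.9, -208.8, 176.4]
ee_rot: [1.0, 0.0, -0.001, -0.0]
contact_force: [0.3, -1.7, 2.6]
gripper_width: 0.2
grasp_force: 1.3
```

```bash
python3 - <<'E'
from h import *
S=optics.get_image("scene")
cv2.imwrite("pics/mid.png",cv2.resize(S[130:280,140:340],None,fx=4,fy=4,interpolation=cv2.INTER_CUBIC))
E
```

```text
(no output)
```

View pics/mid.png

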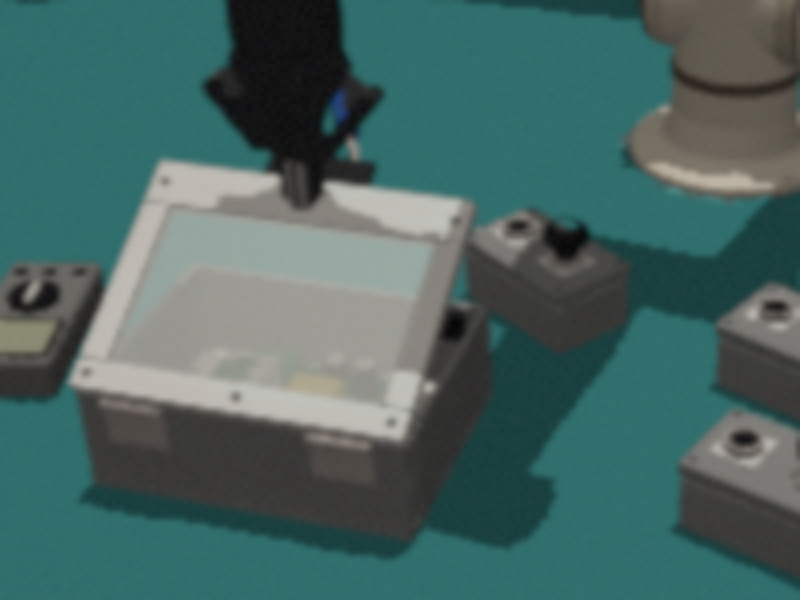

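The lid follows the fingertip, which is on the front rail at (300,200). Continue down to closed.

Call:
step_arm([
  {"dr":[0,0,0],"slide":[-7,0,11],"jaw":0},
  {"dr":[0,0,0],"slide":[-12,0,22],"jaw":0},
  {"dr":[0,0,0],"slide":[-17,0,34],"jaw":0},
  {"dr":[0,0,0],"slide":[-21,0,46],"jaw":0},
  {"dr":[0,0,0],"slide":[-24,0,58],"jaw":0},
  {"dr":[0,0,0],"slide":[-26,0,68],"jaw":0},
  {"dr":[0,0,0],"slide":[-26,0,76],"jaw":0},
  {"dr":[0,0,0],"slide":[-26,0,80],"jaw":0},
])

```text
clock: 6.35
position: [487.8, -208.8, 96.9]
ee_rot: [1.0, 0.0, -0.002, -0.0]
contact_force: [-6.8, 5.1, 23.7]
gripper_width: 0.0
grasp_force: 11.6
```

Force has risen to 24 N at z = 97, so the lid is on the rim. Dwell briefly, then lift and check.

Call:
step_arm([
  {"dr":[0,0,0],"slide":[0,0,1],"jaw":0},
  {"dr":[0,0,0],"slide":[0,0,1],"jaw":0},
  {"dr":[0,0,0],"slide":[0,0,1],"jaw":0},
  {"dr":[0,0,0],"slide":[0,0,0],"jaw":0},
  {"dr":[0,0,0],"slide":[0,0,-15],"jaw":0},
  {"dr":[0,0,0],"slide":[0,0,-45],"jaw":0},
  {"dr":[0,0,0],"slide":[0,0,-70],"jaw":0},
  {"dr":[0,0,0],"slide":[0,0,-70],"jaw":0},
])

```text
clock: 7.35
position: [490.6, -209.0, 170.0]
ee_rot: [1.0, 0.001, 0.003, 0.0]
contact_force: [0.6, -0.4, 0.0]
gripper_width: -0.3
grasp_force: 0.0
```

```bash
python3 - <<'E'
from h import *
print(arm.read_state()["position"])
S=optics.get_image("scene");T=optics.get_image("top")
cv2.imwrite("pics/closed.png",cv2.resize(S[130:280,140:340],None,fx=4,fy=4,interpolation=cv2.INTER_CUBIC))
S=np.load("S.npy");T=np.load("T.npy")
print(tri("top",(213.7,187.35),"scene",(346.5,242.2)))
E
```

```text
[ 490.58956321 -208.99691105  170.00517746]
(array([568.01422243, 175.10244608,  82.71816606]), np.float64(1.6975429992319138))
```

View pics/closed.png

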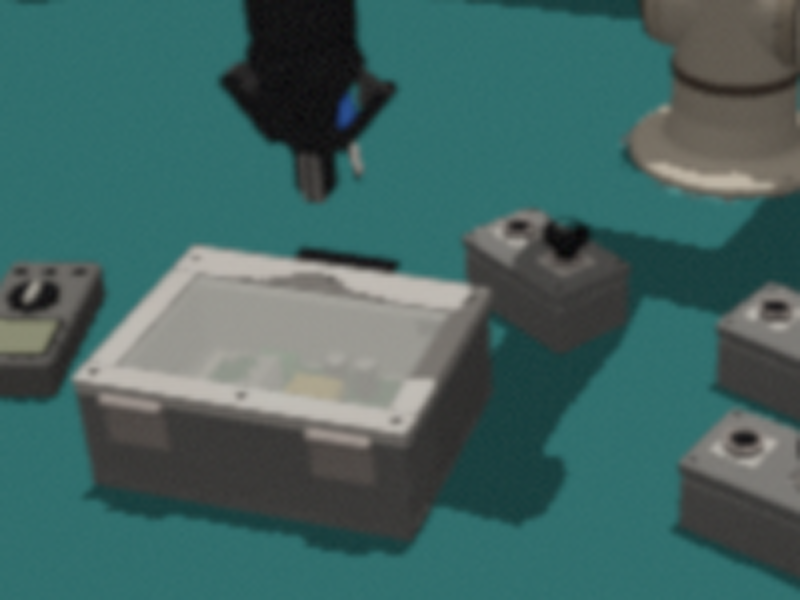

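The lid is fully closed, flat on the rim. Move above the palm button at (566,173).

Call:
step_arm([
  {"dr":[0,0,0],"slide":[11,-55,0],"jaw":0},
  {"dr":[0,0,0],"slide":[22,-110,0],"jaw":0},
  {"dr":[0,0,0],"slide":[33,-165,0],"jaw":0},
  {"dr":[0,0,0],"slide":[44,-220,0],"jaw":0},
  {"dr":[0,0,0],"slide":[55,-275,0],"jaw":0},
  {"dr":[0,0,0],"slide":[66,-330,0],"jaw":0},
  {"dr":[0,0,0],"slide":[76,-382,0],"jaw":0},
  {"dr":[0,0,0],"slide":[76,-382,0],"jaw":0},
])

```text
clock: 8.45
position: [564.5, 176.4, 165.5]
ee_rot: [1.0, 0.002, -0.001, 0.0]
contact_force: [0.4, -0.6, -0.8]
gripper_width: -0.1
grasp_force: 0.0
```

Call:
step_arm([
  {"dr":[0,0,0],"slide":[0,0,15],"jaw":0},
  {"dr":[0,0,0],"slide":[0,0,30],"jaw":0},
  {"dr":[0,0,0],"slide":[0,0,45],"jaw":0},
  {"dr":[0,0,0],"slide":[0,0,55],"jaw":0},
  {"dr":[0,0,0],"slide":[0,0,62],"jaw":0},
  {"dr":[0,0,0],"slide":[0,0,64],"jaw":0},
  {"dr":[0,0,0],"slide":[0,0,64],"jaw":0},
  {"dr":[0,0,0],"slide":[0,0,64],"jaw":0},
])

```text
clock: 9.45
position: [564.9, 173.4, 103.8]
ee_rot: [1.0, 0.0, 0.0, -0.0]
contact_force: [0.1, -0.0, -0.1]
gripper_width: 0.4
grasp_force: 0.0
```

```bash
python3 - <<'E'
from h import *
s=arm.read_state();print(s["position"],s["contact_force"])
S=optics.get_image("scene");T=optics.get_image("top")
c=cv2.resize(S[190:280,300:390],(390,390),interpolation=cv2.INTER_CUBIC)
d=cv2.resize(T[150:240,170:260],(390,390),interpolation=cv2.INTER_CUBIC)
cv2.imwrite("pics/btn.png",np.hstack([c,d]))
E
```

```text
[564.90129169 173.42341142 103.84620094] [ 0.09450046 -0.02870314 -0.13619644]
```

View pics/btn.png

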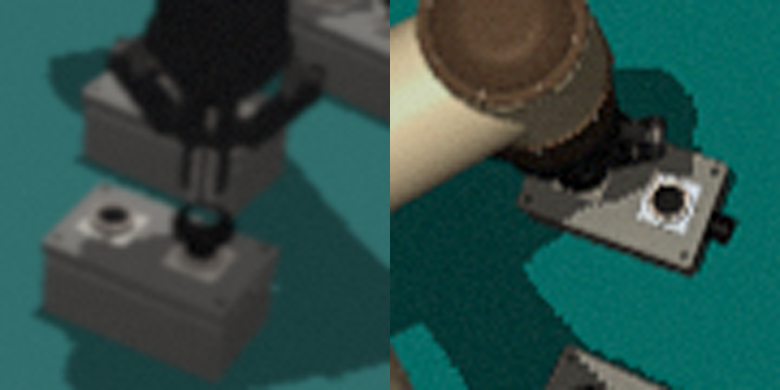

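The fingertip is centred above the palm button: button at (205,220), fingers at (205,180) in the left half. Press gradually.

Call:
step_arm([
  {"dr":[0,0,0],"slide":[0,0,5],"jaw":0},
  {"dr":[0,0,0],"slide":[0,0,9],"jaw":0},
  {"dr":[0,0,0],"slide":[0,0,12],"jaw":0},
  {"dr":[0,0,0],"slide":[0,0,14],"jaw":0},
  {"dr":[0,0,0],"slide":[0,0,16],"jaw":0},
  {"dr":[0,0,0],"slide":[0,0,18],"jaw":0},
  {"dr":[0,0,0],"slide":[0,0,20],"jaw":0},
  {"dr":[0,0,0],"slide":[0,0,20],"jaw":0},
])

```text
clock: 10.55
position: [564.4, 173.1, 84.3]
ee_rot: [1.0, 0.001, -0.0, 0.0]
contact_force: [-4.0, 0.3, 8.8]
gripper_width: -0.1
grasp_force: 4.1
```

Call:
step_arm([
  {"dr":[0,0,0],"slide":[0,0,1],"jaw":0},
  {"dr":[0,0,0],"slide":[0,0,2],"jaw":0},
  {"dr":[0,0,0],"slide":[0,0,2],"jaw":0},
  {"dr":[0,0,0],"slide":[0,0,2],"jaw":0},
  {"dr":[0,0,0],"slide":[0,0,2],"jaw":0},
  {"dr":[0,0,0],"slide":[0,0,2],"jaw":0},
  {"dr":[0,0,0],"slide":[0,0,2],"jaw":0},
  {"dr":[0,0,0],"slide":[0,0,2],"jaw":0},
])

```text
clock: 11.55
position: [564.4, 173.1, 82.7]
ee_rot: [1.0, 0.001, 0.0, 0.0]
contact_force: [-3.9, -0.2, 9.8]
gripper_width: 0.1
grasp_force: 4.7
```

Call:
step_arm([
  {"dr":[0,0,0],"slide":[0,0,0.5],"jaw":0},
  {"dr":[0,0,0],"slide":[0,0,1],"jaw":0},
  {"dr":[0,0,0],"slide":[0,0,1],"jaw":0},
  {"dr":[0,0,0],"slide":[0,0,1],"jaw":0},
  {"dr":[0,0,0],"slide":[0,0,1],"jaw":0},
  {"dr":[0,0,0],"slide":[0,0,1],"jaw":0},
  {"dr":[0,0,0],"slide":[0,0,1],"jaw":0},
  {"dr":[0,0,0],"slide":[0,0,1],"jaw":0},
])

```text
clock: 12.55
position: [564.5, 173.1, 82.1]
ee_rot: [1.0, 0.001, 0.0, 0.0]
contact_force: [-5.6, -0.1, 11.7]
gripper_width: 0.0
grasp_force: 5.5
```

On the stop at 11.7 N. Hold for three more seconds, then hand in.

Call:
step_arm([
  {"dr":[0,0,0],"slide":[0,0,0],"jaw":0},
  {"dr":[0,0,0],"slide":[0,0,0],"jaw":0},
  {"dr":[0,0,0],"slide":[0,0,0],"jaw":0},
  {"dr":[0,0,0],"slide":[0,0,0],"jaw":0},
  {"dr":[0,0,0],"slide":[0,0,0],"jaw":0},
  {"dr":[0,0,0],"slide":[0,0,0],"jaw":0},
  {"dr":[0,0,0],"slide":[0,0,0],"jaw":0},
  {"dr":[0,0,0],"slide":[0,0,0],"jaw":0},
])

```text
clock: 13.55
position: [564.4, 173.1, 82.1]
ee_rot: [1.0, 0.001, 0.0, 0.0]
contact_force: [-5.7, -0.9, 11.2]
gripper_width: -0.1
grasp_force: 5.5
```

Call:
step_arm([
  {"dr":[0,0,0],"slide":[0,0,0],"jaw":0},
  {"dr":[0,0,0],"slide":[0,0,0],"jaw":0},
  {"dr":[0,0,0],"slide":[0,0,0],"jaw":0},
  {"dr":[0,0,0],"slide":[0,0,0],"jaw":0},
  {"dr":[0,0,0],"slide":[0,0,0],"jaw":0},
  {"dr":[0,0,0],"slide":[0,0,0],"jaw":0},
  {"dr":[0,0,0],"slide":[0,0,0],"jaw":0},
  {"dr":[0,0,0],"slide":[0,0,0],"jaw":0},
])

```text
clock: 14.55
position: [564.5, 173.1, 82.1]
ee_rot: [1.0, 0.001, 0.0, 0.0]
contact_force: [-5.1, -0.3, 11.5]
gripper_width: -0.0
grasp_force: 5.5
```

Call:
step_arm([
  {"dr":[0,0,0],"slide":[0,0,0],"jaw":0},
  {"dr":[0,0,0],"slide":[0,0,0],"jaw":0},
  {"dr":[0,0,0],"slide":[0,0,0],"jaw":0},
  {"dr":[0,0,0],"slide":[0,0,0],"jaw":0},
  {"dr":[0,0,0],"slide":[0,0,0],"jaw":0},
  {"dr":[0,0,0],"slide":[0,0,0],"jaw":0},
  {"dr":[0,0,0],"slide":[0,0,0],"jaw":0},
  {"dr":[0,0,0],"slide":[0,0,0],"jaw":0},
])

```text
clock: 15.55
position: [564.5, 173.1, 82.1]
ee_rot: [1.0, 0.001, 0.0, 0.0]
contact_force: [-5.0, -0.7, 11.9]
gripper_width: 0.1
grasp_force: 5.5
```

```bash
python3 -c "
from bench import arm
s=arm.read_state();print(s['position'],s['contact_force'])
f=s['contact_force'][2]
if 8<f<25: print(arm.job_done())"
```

```text
[564.46091242 173.14021664  82.09667785] [-5.01149545 -0.66704188 11.91695851]
the job is handed in; nothing more can be done
None
```

I closed the lid gently, then pressed the palm button on the farthest station down to its stop and held it for over 3 s at about 12 N; I handed the job in at 15.6 s with it still held, and no verdict was returned.

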